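# Angle a loaded carrier boat past the signal post into the reader dock

## Robot

A 7-joint arm with a two-finger parallel gripper is mounted at the origin on the work surface. World frame = base frame: x ahead of the robot, y to its left, z up, the work surface at z = 0. Lengths are in m, angles in rad, forces in N, time in s.
With the tool pointing down it reaches from about 0.4 to 0.85 m from the base axis. Payload 4.5 kg.
Tool frame: the origin (TCP) lies midway between the tips of the shut fingers; the grasp point (between the pads) lies 19 mm behind it; z points along the fingers, y is the line along which they close (so a half turn about z gives the same grasp; the last joint's range is limited). The gripper opens to 88 mm and grips with 3 to 60 N. Pads are 18 mm wide; open, the fingers measure 123 mm over their backs; the gripper's body (75 mm by 187 mm) begins 45 mm behind the grasp point.
Start: joints at [1.274, 0.689, -0.195, 1.565, 0.157, 0.902, -0.215], TCP at [0.203, -0.591, 0.239] pointing down, gripper open.
Joint ranges: [-3.01, 3.01], [-0.46, 2.08], [-1.47, 1.51], [0.13, 2.56], [-1, 4.14], [0.04, 2.09], [-2.66, 2.66]. Speed limits (rad/s): [2.57, 2.57, 3.14, 3.14, 3.14, 3.14, 3.14].

## Interface

Orientations are given as a unit quaternion [x, y, z, w].
In Python, from bench import env gives the robot as it stands.
- The arm moves only by the tool carry_out, never from a script. Its argument "targets" is a list of rows, each an object with "offset": the shift along the tool's x, y, z in mm, a list of three; "delta_rot": the turn, a rotation vector about the tool's x, y, z in degrees, a list of three; "grip": the gripper command: -1 is shut, 1 is fully open, values between are in proportion. In form: [{"offset": [x, y, z], "delta_rot": [ax, ay, az], "grip": grip}, ...]. A call has 1 to 5 rows; each row is the pose to reach, as a shift and turn from the pose commanded when the call began, along the tool's axes at that moment; what a row does not reach only later rows make up. A row lasts 1/8 s, in which the tool goes at most 62.5 mm and 10.7 degrees, less where a joint would pass 70% of its speed; a pose out of reach is approached as far as the arm can. A call with a gripper value outside its range is refused whole. The fingers move at their own pace and stop on an object; "squeeze" is the grip in N (left out, the last holds). Time passes only in rows, so rows that repeat a pose let the fingers close. It gives the time, the measured TCP pose, the force, the opening and the grip force at its end, in the units of the state.
- env.read_state(): the state, without advancing time (a new reading comes with each control period).
- env.get_image(name): name is "scene" or "top" or "wrist"; returns a dict with "color" (400x640x3 uint8, red, green, blue), "fx", "fy", "cx", "cy" (pixels), "view" (4x4, takes a point from world to camera coordinates). Camera axes: x right, y down, z forward; pixel columns grow to the right and rows downward; lengths in m; the calibration is good to about 2 mm. A picture is of the moment at which its call begins. There is no depth.
- env.sign_off(): hands the job in; it is judged then, once.
The state is a dict: "t": time; "q": joint angles; "joint_vel": joint speeds; "tau": joint torques, N m; "tcp_pos": TCP position; "tool_rot": TCP orientation; "force": force on the tool from outside, world axes, zero at the start; "ft_torque": the same for the moment, N m; "gripper_width": finger opening in m; "grip_force": force on a finger pad.
Only numpy, scipy, OpenCV 4.12 (cv2) and the standard library are available. Lean on these libraries where they do the work, as an engineer would, in place of code of your own. Each camera call takes 0.05 s, during which the arm holds its last target. There are 200 camera calls.

## Task

Dock the long aluminium carrier boat in the reader. Its chips lie loose, so do not pinch it or pick it up: keep it flat on the bench and push it with closed fingertips, at one end and then at the other, so that it goes in at a slant past the little signal post, one end first, and then swings round square between the two guide wings. Finish with its whole long side flush against the reader's front face, take the fingers away, and leave everything else on the bench where it stands.

Things in the scene. Friction and masses are not known exactly. Their poses are not given: they have to be found in the camera images.
- boat: Carrier boat: loose straight aluminium tray, 210 long x 32 wide x 18 mm high, flat sides and ends, a row of eight pockets with black chips on top; 0.2 to 0.45 kg; lies flat and slides on the bench. Origin: centre of its underside; y runs along its length (ends alike), x across its width, z up.
- dock: Reader dock, fixed: a low white housing, 270 wide (y), 85 deep (x), 42 mm high; its front face is the stop. Origin: on the bench at the middle of the stop face's foot; x points from the robot's side into the housing, y along the stop face, z up. Docked, the boat lies along y with its centre 16 mm in front of the stop.
- mouth (a point): Middle of the bay's mouth, on the bench, 105 mm in front of the stop face; axes as the dock's. The bay is the bench between two upright sheet-metal guide wings, 3 mm thick, 26 mm high, that run from the stop face to the mouth at both ends; inner faces at y = -120 and +120 mm, so 240 mm clear; open above and towards the robot.
- post: Signal post, fixed upright in the bench at one front corner of the bay, about 150 mm in front of the stop and 91 mm to one side (left or right) of its middle. It is short: foot nut 28 mm across, 8 mm high; pole 22 mm across; lamp dome 28 mm across, its top at 52 mm. Origin: on the bench, on its axis. The boat is longer than the room between post and far wing.
- cap: Flat black blanking cap, 28 mm across, over the spare post hole at the other front corner of the bay; practically level with the bench, things slide over it freely. Origin: its centre, on the bench.
- beaker_mid (a point): Bystander, loose: an empty glass beaker, 62 mm across, 75 mm high; point on its axis, 37 mm above its foot.
- jar_mid (a point): Bystander, loose: a small amber jar with a white lid, 48 mm across, 62 mm high; point on its axis, 31 mm above its foot.
- clamp_mid (a point): Bystander, loose: an open rectangular aluminium clamp frame, 120 x 70 x 12 mm, lying flat; its centre.
- tweezers_mid (a point): Bystander, loose: steel tweezers lying flat, 120 x 11 x 7 mm; near their middle.
- driver_mid (a point): Bystander, loose: a screwdriver, 160 mm long, lying flat; a point on it.
- dish_mid (a point): Bystander, loose: a shallow clear dish, 90 mm across, 15 mm high; its centre.
- knobcap_mid (a point): Bystander, loose: a black knob, 34 mm across, 36 mm high; its centre.
Mind the look-alikes: they are no part of the job. What is shaped like the boat but pink or yellow is not meant.

How it is judged:
By the outcome, as a careful person would: the job done as asked, in the order asked, and still so for the second after the job is handed in, with the robot touching nothing.
It also fails if it takes over 67 s, if anything falls off the work surface, if the arm or the gripper's body presses on something with over 40 N, if the wrist force passes 120 N, or if a joint passes its speed limit or range.

## Working session

There is one attempt and no reset: what is moved stays moved. The work goes in short steps, Python scripts to look and compute and a tool call to move; the robot and the scene stay as the last step left them, time stands still between calls to the robot, and variables do not carry over. Pictures are saved under pics/ and viewed, at most 10 in all, crops included, and the job is handed in when it is done.

Besides the shell and the picture viewer there is one more tool, called after "Call:" as name(argument=value, ...) on one line, values as JSON. carry_out: Moves the arm, as the interface text tells. Its arguments: {"type":"object","properties":{"targets":{"type":"array","items":{"type":"object","properties":{"offset":{"type":"array","items":{"type":"number"}},"delta_rot":{"type":"array","items":{"type":"number"}},"grip":{"type":"number"}}}},"squeeze":{"type":"number"}},"required":["targets"]}

```bash
mkdir -p pics; ls
cat > h.py <<'E'
import numpy as np, cv2
from bench import env
def snap(n,f):
    im=env.get_image(n); cv2.imwrite(f'pics/{f}.png',cv2.cvtColor(im['color'],cv2.COLOR_RGB2BGR)); return im
def ray(im,u,v,z=0.):
    V=np.array(im['view']);R=V[:3,:3];t=V[:3,3];c=-R.T@t
    d=R.T@np.array([(u-im['cx'])/im['fx'],(v-im['cy'])/im['fy'],1]);return c+d*(z-c[2])/d[2]
def proj(im,p):
    V=np.array(im['view']);q=V[:3,:3]@np.array(p)+V[:3,3];return q[0]/q[2]*im['fx']+im['cx'],q[1]/q[2]*im['fy']+im['cy']
E
python3 - <<'E'
from h import *
for n in('top','scene'):
    im=snap(n,n+'0');V=np.array(im['view']);print(n,im['fx'],im['cx'],im['cy'],-V[:3,:3].T@V[:3,3],V[:3,:3].round(3).tolist())
print(env.read_state())
E
```

```text
pics
top 427.84050690876796 323.5223673311161 189.82153112581202 [0.39758522 0.03368926 1.18431752] [[-0.004, -1.0, 0.007], [-0.999, 0.004, -0.051], [0.051, -0.008, -0.999]]
scene 370.8329277350241 312.0477158583783 194.35426389854157 [1.03308834 0.58886521 0.65369117] [[-0.701, 0.713, -0.014], [0.437, 0.413, -0.799], [-0.564, -0.566, -0.601]]
{'t': 0.1, 'q': array([ 1.27379611,  0.68992604, -0.19452623,  1.56618605,  0.15728288,
        0.90250481, -0.21511264]), 'joint_vel': array([-0.00078551, -0.00218373, -0.00017333, -0.0022442 ,  0.00050602,
        0.00135095, -0.00042748]), 'tau': array([-2.79386448e-03, -5.28490627e+01, -1.27157271e+00, -1.53836489e+01,
       -5.26022294e-02,  1.94949273e-03,  5.66447386e-05]), 'tcp_pos': array([ 0.20278962, -0.59060899,  0.23798859]), 'tool_rot': array([ 9.86348016e-01,  1.64672167e-01, -1.82718545e-04, -7.96980575e-04]), 'force': array([-0.0868651 ,  0.00942777,  0.45421216]), 'ft_torque': array([0.03791917, 0.00249611, 0.02777022]), 'grip_force': 0.0, 'gripper_width': 0.08841774780261431}
```

View pics/top0.png

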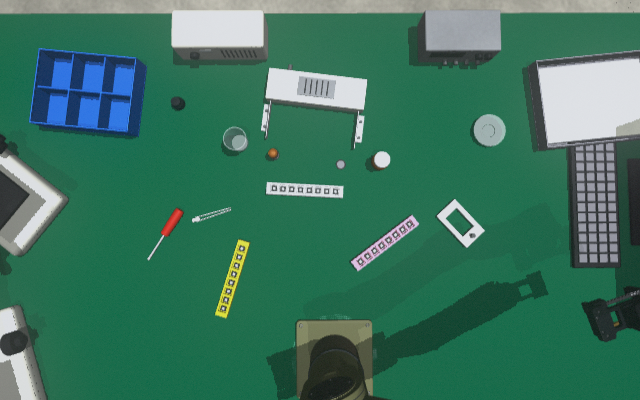

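View pics/scene0.png

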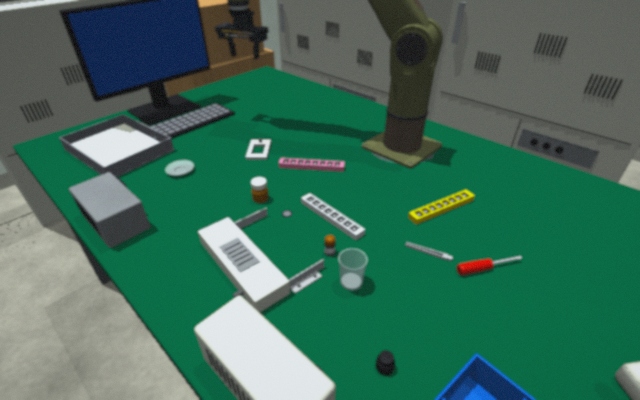

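The top view shows the white boat at about (305,190), the dock at (316,90), wings at (265,118) and (359,128), the post at (272,154), the cap at (340,164), the jar at (382,160) and the beaker at (235,140). The scene view agrees with this.

Run:
```python
from h import *
im=env.get_image('top');c=im['color'];h=cv2.cvtColor(c,cv2.COLOR_RGB2HSV)
m=((h[...,1]<60)&(h[...,2]>110)).astype(np.uint8)
m[:, :220]=0;m[:,420:]=0;m[:60]=0;m[215:]=0
cs,_=cv2.findContours(m,cv2.RETR_EXTERNAL,cv2.CHAIN_APPROX_NONE)
for k in cs:
    if cv2.contourArea(k)<15: continue
    r=cv2.minAreaRect(k);b=cv2.boxPoints(r)
    z=.018 if 175<r[0][1]<205 else .042
    print(np.round(r[0],1),np.round(r[1],1),round(r[2],1),[np.round(ray(im,*p,z)[:2]*1000).tolist() for p in b], np.round(ray(im,*r[0],z)[:2]*1000))
mo=((h[...,0]<22)&(h[...,1]>120)&(h[...,2]>70)).astype(np.uint8);mo[:,:255]=0;mo[:,290:]=0;mo[:140]=0;mo[170:]=0
ys,xs=np.nonzero(mo);print('post',xs.mean(),ys.mean(),xs.min(),xs.max(),ys.min(),ys.max(),ray(im,xs.mean(),ys.mean(),.04))
print('cap',ray(im,340.5,164,0),'jar',ray(im,382,160,.062),'beaker',ray(im,235,138,.075))
cv2.imwrite('pics/c.png',cv2.resize(cv2.cvtColor(c,cv2.COLOR_RGB2BGR)[60:210,220:410],None,fx=4,fy=4,interpolation=cv2.INTER_CUBIC))
```

```text
[226.3 209.7] [3.4 8.5] 76.0 [[405.0, 296.0], [411.0, 274.0], [402.0, 272.0], [396.0, 294.0]] [403. 284.]
[304.  189.7] [76.6 12.5] 3.0 [[446.0, 183.0], [480.0, 181.0], [468.0, -27.0], [434.0, -25.0]] [457.  78.]
[340.5 164. ] [8. 7.] 90.0 [[535.0, -12.0], [535.0, -30.0], [514.0, -30.0], [514.0, -11.0]] [525. -21.]
[381.5 159. ] [16. 15.] 90.0 [[559.0, -111.0], [559.0, -152.0], [516.0, -151.0], [516.0, -111.0]] [ 538. -131.]
[235.  142.5] [15. 24.] 90.0 [[604.0, 294.0], [604.0, 230.0], [563.0, 230.0], [563.0, 294.0]] [583. 262.]
[358.9 129.8] [ 7.  37.2] 6.7 [[568.0, -55.0], [668.0, -68.0], [666.0, -87.0], [566.0, -74.0]] [617. -71.]
[265.1 118.2] [ 6.4 37.3] 7.4 [[600.0, 196.0], [701.0, 184.0], [698.0, 167.0], [598.0, 179.0]] [649. 182.]
[316.2  86.3] [99.5 35.8] 7.1 [[704.0, 183.0], [802.0, 171.0], [767.0, -96.0], [670.0, -84.0]] [736.  44.]
post 272.43548387096774 152.58064516129033 268 276 149 157 [0.55621459 0.16180345 0.04      ]
cap [ 0.52920865 -0.02290204  0.        ] jar [ 0.53254235 -0.12954437  0.062     ] beaker [0.58992468 0.25550652 0.075     ]
```

View pics/c.png

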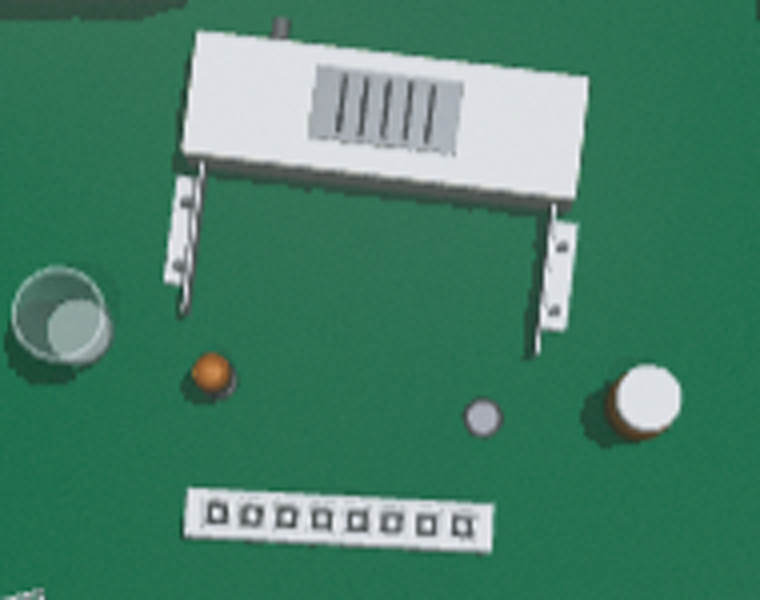

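Call:
carry_out(targets=[{"offset":[36,-47,0],"delta_rot":[0,0,-10],"grip":-1},{"offset":[72,-94,0],"delta_rot":[0,0,-20],"grip":-1},{"offset":[108,-141,0],"delta_rot":[0,0,-30],"grip":-1},{"offset":[144,-188,0],"delta_rot":[0,0,-40],"grip":-1},{"offset":[180,-235,0],"delta_rot":[0,0,-50],"grip":-1}])

```text
t: 0.78
tcp_pos: [0.2974, -0.3086, 0.2388]
tool_rot: [0.823, 0.568, 0.0, 0.0]
force: [0.3, -0.0, -0.0]
gripper_width: 0.0402
grip_force: 0.0
```

```bash
cat >> h.py <<'E'
from scipy.spatial.transform import Rotation as Ro
D=np.array([.692,.050]);YAW=np.radians(-7.3)
ex=np.array([np.cos(YAW),np.sin(YAW)]);ey=np.array([-ex[1],ex[0]])
def dk(p): r=np.array(p[:2])-D; return np.round(1000*np.array([r@ex,r@ey]),1)
def tool(x,y,z):  # tool-frame offset (mm) to dock-frame goal in mm
    s=env.read_state();R=Ro.from_quat(s['tool_rot']);g=D+(x*ex+y*ey)/1000
    T=Ro.from_matrix(np.column_stack([[*ey,0],[*ex,0],[0,0,-1]]))
    return (R.inv().apply(np.array([*g,z/1000])-s['tcp_pos'])*1000).round(1),np.degrees((R.inv()*T).as_rotvec()).round(1)
def st():
    s=env.read_state();print('t',s['t'],'tcp',dk(s['tcp_pos']),s['tcp_pos'].round(4),'F',s['force'].round(1),'w',s['gripper_width'].round(4))
E
python3 -c "
from h import *
st();print(tool(-283,-90,120))"
```

```text
Traceback (most recent call last):
  File "h.py", line 19, in st
    s=env.read_state();print('t',s['t'],'tcp',dk(s['tcp_pos']),s['tcp_pos'].round(4),'F',s['force'].round(1),'w',s['gripper_width'].round(4))
                                                                                                                 ^^^^^^^^^^^^^^^^^^^^^^^^
AttributeError: 'float' object has no attribute 'round'
```

```bash
sed -i "s/s\['gripper_width'\].round(4)/s['gripper_width']/" h.py
python3 -c "
from h import *
st();print(tool(-283,-90,120))"
```

```text
t 0.775 tcp [-345.9 -405.9] [ 0.2974 -0.3086  0.2388] F [ 0.3 -0.  -0. ] w 0.04020514905515266
(array([321.8, -12.3, 118.8]), array([  0. ,   0. , -13.4]))
```

Call:
carry_out(targets=[{"offset":[60,-2,0],"delta_rot":[0,0,-7],"grip":-1},{"offset":[120,-4,20],"delta_rot":[0,0,-13.4],"grip":-1},{"offset":[180,-7,40],"delta_rot":[0,0,-13.4],"grip":-1},{"offset":[238,-9,60],"delta_rot":[0,0,-13.4],"grip":-1},{"offset":[292,-11,80],"delta_rot":[0,0,-13.4],"grip":-1}])

```text
t: 1.4
tcp_pos: [0.3923, -0.032, 0.1581]
tool_rot: [0.753, 0.658, 0.0, 0.0]
force: [1.1, -0.8, -0.8]
gripper_width: 0.0002
grip_force: 0.0
```

Call:
carry_out(targets=[{"offset":[29,6,35],"delta_rot":[0,0,0],"grip":-1},{"offset":[29,6,35],"delta_rot":[0,0,0],"grip":-1}])

```text
t: 1.65
tcp_pos: [0.4013, -0.003, 0.1221]
tool_rot: [0.75, 0.661, -0.001, -0.001]
force: [-0.7, -1.1, -0.1]
gripper_width: 0.0007
grip_force: 0.0
```

Run:
```python
from h import *
st();print(tool(-283,-90,120))
a=snap('wrist','w1');im=snap('top','t1')
# overlay model dock-frame points on the top image for a check
P=[('o',x,y,z) for x,y,z in[(0,-135,42),(0,135,42),(0,0,42),(0,-120,26),(-105,-120,26),(0,120,26),(-105,120,26),(-150,91,52),(-150,-91,0)]]
B=cv2.imread('pics/t1.png')[50:230,200:440];B=cv2.resize(B,None,fx=3,fy=3,interpolation=cv2.INTER_CUBIC)
for _,x,y,z in P:
    g=D+(x*ex+y*ey)/1000;u,v=proj(im,[*g,z/1000]);cv2.drawMarker(B,(int(3*(u-200+.5)),int(3*(v-50+.5))),(0,0,255),0,10,1)
cv2.imwrite('pics/t1c.png',np.vstack([B,np.zeros((2,720,3),np.uint8)]))
```

```text
t 1.65 tcp [-281.6  -89.6] [ 0.4013 -0.003   0.1221] F [-0.7 -1.1 -0.1] w 0.0007126873274879802
(array([-0.4, -1.4,  2.1]), array([-0.2, -0. ,  0.1]))
```

View pics/t1c.png

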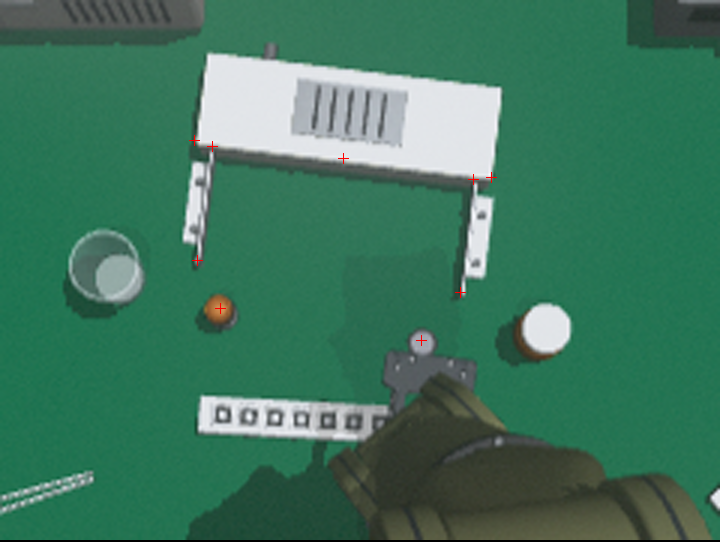

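View pics/w1.png

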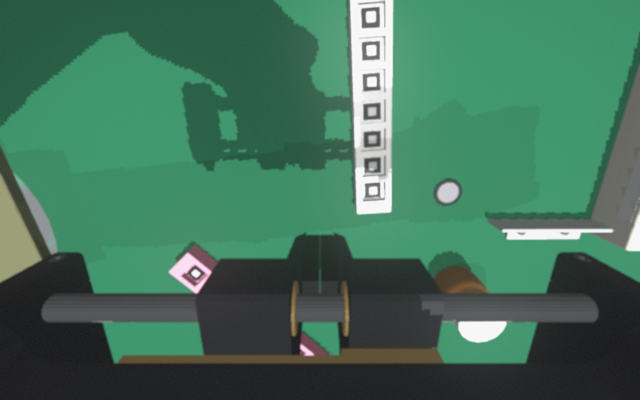

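The top crop shows that the dock frame fits to within about 3 mm: the post is at crop (219,307), the cap at (421,341), the wings at (200,205) and (470,235). In the wrist view the boat's right end is at (373,210), ahead of the closed fingertips, which come down at (320,250).

Call:
carry_out(targets=[{"offset":[0,-2,55],"delta_rot":[0,0,0],"grip":-1},{"offset":[0,-2,109],"delta_rot":[0,0,0],"grip":-1},{"offset":[0,-2,109],"delta_rot":[0,0,0],"grip":-1}])

```text
t: 2.12
tcp_pos: [0.3842, -0.0223, 0.0583]
tool_rot: [0.749, 0.661, -0.037, -0.002]
force: [-0.9, -0.8, -0.6]
gripper_width: 0.0006
grip_force: 0.0
```

Call:
carry_out(targets=[{"offset":[0,12,0],"delta_rot":[0,0,0],"grip":-1},{"offset":[0,24,0],"delta_rot":[0,0,0],"grip":-1},{"offset":[-1,36,0],"delta_rot":[0,0,0],"grip":-1},{"offset":[-1,48,0],"delta_rot":[0,0,0],"grip":-1},{"offset":[-1,60,0],"delta_rot":[0,0,0],"grip":-1}])

```text
t: 2.75
tcp_pos: [0.4432, -0.0311, 0.0554]
tool_rot: [0.75, 0.661, -0.037, -0.004]
force: [0.8, 0.0, 0.3]
gripper_width: 0.0004
grip_force: 0.0
```

```bash
cat >> h.py <<'E'
def boat(n='wrist',z=.018,exclude=None):
    im=env.get_image(n);h=cv2.cvtColor(im['color'],cv2.COLOR_RGB2HSV)
    m=((h[...,1]<60)&(h[...,2]>110)).astype(np.uint8)
    m=cv2.morphologyEx(m,cv2.MORPH_CLOSE,np.ones((3,3)))
    cs,_=cv2.findContours(m,cv2.RETR_EXTERNAL,cv2.CHAIN_APPROX_NONE)
    for k in cs:
        if cv2.contourArea(k)<80: continue
        w=np.array([dk(ray(im,*p,z)) for p in k[:,0,:]+0.],np.float32)
        r=cv2.minAreaRect(w);b=cv2.boxPoints(r)
        if 20<min(r[1])<45 and max(r[1])>60 and -330<r[0][0]<20 and abs(r[0][1])<140:
            i=0 if np.linalg.norm(b[1]-b[0])>np.linalg.norm(b[2]-b[1]) else 1
            d=b[i+1]-b[i]; d=d*np.sign(d[1])
            print(n,'c',np.round(r[0],1),'size',np.round(r[1],1),'theta',round(float(np.degrees(np.arctan2(-d[0],d[1]))),1),b.round(0).tolist())
    return im
E
python3 - <<'E'
from h import *
st();boat('wrist');boat('top')
E
```

```text
t 2.75 tcp [-236.5 -112. ] [ 0.4432 -0.0311  0.0554] F [0.8 0.  0.3] w 0.0003952548193571347
wrist c [-234.   -43.1] size [ 34.  129.2] theta 4.2 [[-256.0, 20.0], [-246.0, -109.0], [-212.0, -106.0], [-222.0, 23.0]]
top c [-237.5   14.3] size [ 34.9 175.9] theta 4.3 [[-261.0, 101.0], [-248.0, -75.0], [-214.0, -72.0], [-227.0, 103.0]]
```

Run:
```python
from h import *
print(env.read_state()['q'].round(3)); print(tool(-236,-112,55),tool(-266,-95,12))
```

```text
[ 0.211  0.869 -0.448  2.166  1.054  0.434 -1.251]
(array([-0.4, -0.5,  0.2]), array([-3. ,  2.8,  0. ])) (array([ 18.8, -28.2,  43.8]), array([-3. ,  2.8,  0. ]))
```

Call:
carry_out(targets=[{"offset":[18,-32,-10],"delta_rot":[-3,2.8,0],"grip":-1},{"offset":[18,-32,-10],"delta_rot":[-3,2.8,0],"grip":-1},{"offset":[18,-32,-10],"delta_rot":[-3,2.8,0],"grip":-1}])

```text
t: 3.22
tcp_pos: [0.4128, -0.007, 0.0659]
tool_rot: [0.749, 0.663, -0.002, -0.001]
force: [0.6, 0.4, -0.2]
gripper_width: 0.0004
grip_force: 0.0
```

Run:
```python
from h import *
st();print(env.read_state()['q'].round(3)); print(tool(-266,-95,12))
```

```text
t 3.225 tcp [-269.7  -92. ] [ 0.4128 -0.007   0.0659] F [ 0.6  0.4 -0.2] w 0.0004378406281900515
[ 0.074  0.811 -0.273  2.313  1.368  0.202 -1.603]
(array([-3. ,  3.9, 53.9]), array([-0.2,  0.1,  0.3]))
```

Call:
carry_out(targets=[{"offset":[-3,2,25],"delta_rot":[0,0,0],"grip":-1},{"offset":[-3,2,53],"delta_rot":[0,0,0],"grip":-1},{"offset":[-3,2,53],"delta_rot":[0,0,0],"grip":-1},{"offset":[-3,2,53],"delta_rot":[0,0,0],"grip":-1}])

```text
t: 3.72
tcp_pos: [0.4155, -0.0093, 0.0126]
tool_rot: [0.749, 0.663, -0.001, -0.001]
force: [0.6, -0.4, 0.2]
gripper_width: 0.0001
grip_force: 0.0
```

Run:
```python
from h import *
st();print(env.read_state()['q'].round(3)); print(tool(-266,-95,12))
```

```text
t 3.725 tcp [-266.7  -94. ] [ 0.4155 -0.0093  0.0126] F [ 0.6 -0.4  0.2] w 8.766411178998243e-05
[ 0.136  0.948 -0.364  2.309  1.83   0.303 -2.047]
(array([-1. ,  0.7,  0.6]), array([-0.2,  0. ,  0.3]))
```

Call:
carry_out(targets=[{"offset":[0,10,0],"delta_rot":[0,0,0],"grip":-1},{"offset":[0,20,0],"delta_rot":[0,0,0],"grip":-1},{"offset":[0,30,0],"delta_rot":[0,0,0],"grip":-1},{"offset":[1,40,0],"delta_rot":[0,0,0],"grip":-1},{"offset":[2,50,0],"delta_rot":[0,0,0],"grip":-1}])

```text
t: 4.35
tcp_pos: [0.4652, -0.0132, 0.0132]
tool_rot: [0.748, 0.664, -0.002, 0.0]
force: [-0.3, -0.5, -0.1]
gripper_width: 0.0007
grip_force: 0.5
```

Run:
```python
from h import *
st();boat('wrist');boat('top');print(env.read_state()['q'].round(2))
```

```text
t 4.35 tcp [-216.9  -91.5] [ 0.4652 -0.0132  0.0132] F [-0.3 -0.5 -0.1] w 0.000742413825249918
top c [-228.1   19.6] size [ 34.3 165.5] theta 23.9 [[-277.0, 88.0], [-210.0, -63.0], [-179.0, -49.0], [-246.0, 102.0]]
[ 0.06  0.93 -0.21  2.17  1.27  0.18 -1.45]
```

Call:
carry_out(targets=[{"offset":[3,10,0],"delta_rot":[0,0,0],"grip":-1},{"offset":[7,20,0],"delta_rot":[0,0,0],"grip":-1},{"offset":[12,29,0],"delta_rot":[0,0,0],"grip":-1},{"offset":[18,37,0],"delta_rot":[0,0,0],"grip":-1},{"offset":[24,44,0],"delta_rot":[0,0,0],"grip":-1}])

```text
t: 5.08
tcp_pos: [0.5118, 0.005, 0.012]
tool_rot: [0.749, 0.663, -0.002, -0.001]
force: [-2.4, -2.0, 2.5]
gripper_width: 0.0005
grip_force: 1.6
```

Run:
```python
from h import *
st();boat('wrist');boat('top');boat('scene');print(env.read_state()['q'].round(2))
```

```text
t 5.075 tcp [-173.   -67.5] [0.5118 0.005  0.012 ] F [-2.4 -2.   2.5] w 0.00048561178149233346
wrist c [-11.7 -46.9] size [22.5 86.7] theta 19.5 [[-37.0, -10.0], [-8.0, -91.0], [13.0, -84.0], [-16.0, -2.0]]
wrist c [-194.9    0.5] size [ 34.  181.9] theta 44.7 [[-271.0, 53.0], [-143.0, -76.0], [-119.0, -52.0], [-247.0, 77.0]]
top c [-225.3   32.5] size [ 34.  150.8] theta 45.6 [[-291.0, 73.0], [-183.0, -32.0], [-160.0, -8.0], [-267.0, 97.0]]
[ 0.14  0.97 -0.4   2.03  1.06  0.38 -1.24]
```

Call:
carry_out(targets=[{"offset":[-5,-5,0],"delta_rot":[0,0,0],"grip":-1},{"offset":[24,-31,0],"delta_rot":[0,0,0],"grip":-1},{"offset":[52,-57,0],"delta_rot":[0,0,0],"grip":-1},{"offset":[52,-57,0],"delta_rot":[0,0,0],"grip":-1}])

```text
t: 5.72
tcp_pos: [0.459, 0.0685, 0.012]
tool_rot: [0.745, 0.667, -0.001, -0.003]
force: [0.9, -1.1, -0.1]
gripper_width: 0.0003
grip_force: 0.0
```

Call:
carry_out(targets=[{"offset":[5,5,0],"delta_rot":[0,0,0],"grip":-1},{"offset":[10,10,0],"delta_rot":[0,0,0],"grip":-1},{"offset":[15,15,0],"delta_rot":[0,0,0],"grip":-1},{"offset":[20,20,0],"delta_rot":[0,0,0],"grip":-1}])

```text
t: 6.22
tcp_pos: [0.4838, 0.0808, 0.0116]
tool_rot: [0.749, 0.663, -0.002, -0.001]
force: [-1.3, -1.6, 0.6]
gripper_width: 0.0004
grip_force: 1.3
```

Run:
```python
from h import *
st();boat('wrist');boat('top');print(env.read_state()['q'].round(2))
```

```text
t 6.225 tcp [-210.4    4.1] [0.4838 0.0808 0.0116] F [-1.3 -1.6  0.6] w 0.00037984949068996997
wrist c [-194.3   33.3] size [ 34.3 194.3] theta 47.0 [[-277.0, 87.0], [-135.0, -45.0], [-112.0, -20.0], [-254.0, 112.0]]
[-0.06  0.95 -0.33  2.09  1.12  0.29 -1.48]
```

Call:
carry_out(targets=[{"offset":[6,4,0],"delta_rot":[0,0,0],"grip":-1},{"offset":[11,8,0],"delta_rot":[0,0,0],"grip":-1},{"offset":[15,12,0],"delta_rot":[0,0,0],"grip":-1},{"offset":[19,16,0],"delta_rot":[0,0,0],"grip":-1}])

```text
t: 6.82
tcp_pos: [0.5019, 0.0989, 0.0116]
tool_rot: [0.748, 0.663, -0.001, -0.001]
force: [-1.0, -1.1, 1.1]
gripper_width: 0.0005
grip_force: 1.3
```

Run:
```python
from h import *
st();boat('wrist');boat('top');snap('wrist','w2')
```

```text
t 6.825 tcp [-194.8   24.3] [0.5019 0.0989 0.0116] F [-1.  -1.1  1.1] w 0.0004725929107331886
wrist c [-178.7   53.3] size [ 33.8 195.1] theta 47.6 [[-262.0, 107.0], [-118.0, -25.0], [-95.0, 0.0], [-239.0, 132.0]]
```

View pics/w2.png

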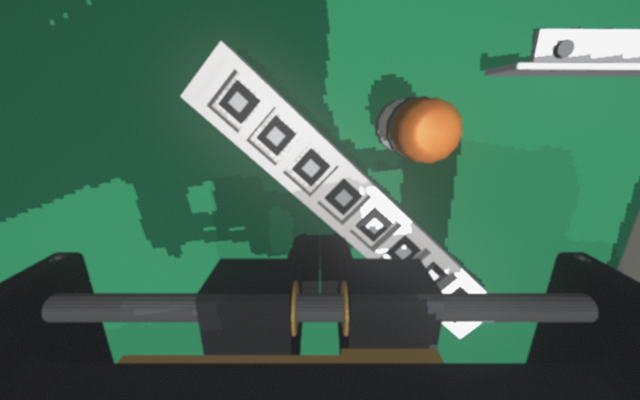

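The wrist view shows the boat at a slant from (210,70) to (470,310). The orange post at (425,130) is clear of its front side by about 17 mm.

Call:
carry_out(targets=[{"offset":[-4,-4,-30],"delta_rot":[0,0,0],"grip":-1},{"offset":[25,-25,-55],"delta_rot":[0,0,-10],"grip":-1},{"offset":[65,-45,-55],"delta_rot":[0,0,-20],"grip":-1},{"offset":[109,-70,-55],"delta_rot":[0,0,-30],"grip":-1},{"offset":[109,-70,-55],"delta_rot":[0,0,-40],"grip":-1}])

```text
t: 7.6
tcp_pos: [0.4444, 0.2219, 0.068]
tool_rot: [0.47, 0.882, 0.003, -0.003]
force: [0.3, -0.8, -0.1]
gripper_width: 0.0005
grip_force: 0.0
```

Call:
carry_out(targets=[{"offset":[0,0,0],"delta_rot":[0,0,-8],"grip":-1},{"offset":[0,0,0],"delta_rot":[0,0,-8],"grip":-1},{"offset":[0,0,0],"delta_rot":[0,0,-8],"grip":-1}])

```text
t: 7.98
tcp_pos: [0.446, 0.2154, 0.067]
tool_rot: [0.415, 0.91, -0.0, -0.002]
force: [0.3, -0.4, 0.7]
gripper_width: 0.0006
grip_force: 0.0
```

```bash
cat >> h.py <<'E'
def face(x,y,z,th): # tool x turned to boat angle th
    s=env.read_state();R=Ro.from_quat(s['tool_rot']);g=D+(x*ex+y*ey)/1000;a=np.radians(th)
    T=Ro.from_matrix(np.column_stack([[*(np.cos(a)*ey-np.sin(a)*ex),0],[*(np.cos(a)*ex+np.sin(a)*ey),0],[0,0,-1]]))
    return (R.inv().apply(np.array([*g,z/1000])-s['tcp_pos'])*1000).round(1),np.degrees((R.inv()*T).as_rotvec()).round(1)
E
python3 - <<'E'
from h import *
st();boat('wrist');boat('top');print(env.read_state()['q'].round(2));print(face(-265,133,12,47.6))
E
```

```text
t 7.975 tcp [-265.1  132.8] [0.446  0.2154 0.067 ] F [ 0.3 -0.4  0.7] w 0.0006215269306644369
[-0.14  0.91 -0.67  2.06  1.09  0.58 -0.9 ]
(array([-0. ,  0.5, 55. ]), array([-0.1, -0.2,  0.7]))
```

Call:
carry_out(targets=[{"offset":[0,0,28],"delta_rot":[0,0,0],"grip":-1},{"offset":[0,0,55],"delta_rot":[0,0,0],"grip":-1},{"offset":[0,0,55],"delta_rot":[0,0,0],"grip":-1}])

```text
t: 8.45
tcp_pos: [0.4446, 0.2146, 0.0108]
tool_rot: [0.414, 0.91, -0.002, -0.002]
force: [-0.4, -0.7, 0.4]
gripper_width: 0.0006
grip_force: 0.0
```

Call:
carry_out(targets=[{"offset":[-10,0,0],"delta_rot":[0,0,0],"grip":-1},{"offset":[-20,0,0],"delta_rot":[0,0,0],"grip":-1},{"offset":[-30,0,0],"delta_rot":[0,0,0],"grip":-1},{"offset":[-40,0,0],"delta_rot":[0,0,0],"grip":-1},{"offset":[-50,0,0],"delta_rot":[0,0,0],"grip":-1}])

```text
t: 9.07
tcp_pos: [0.4781, 0.1791, 0.0126]
tool_rot: [0.413, 0.911, 0.001, -0.003]
force: [-3.9, 5.1, 5.8]
gripper_width: 0.0005
grip_force: 3.0
```

Run:
```python
from h import *
st();boat('wrist');im=boat('top');boat('scene');print(env.read_state()['q'].round(2))
c=cv2.cvtColor(im['color'],cv2.COLOR_RGB2BGR)[60:220,220:420];cv2.imwrite('pics/t3.png',cv2.resize(c,None,fx=3,fy=3))
```

```text
t 9.075 tcp [-228.6  100.9] [0.4781 0.1791 0.0126] F [-3.9  5.1  5.8] w 0.0005411350532601555
scene c [-128.8   20.1] size [ 39.9 189.9] theta 48.0 [[-213.0, 69.0], [-72.0, -58.0], [-45.0, -29.0], [-186.0, 98.0]]
[-0.09  1.   -0.59  2.02  1.21  0.52 -0.88]
```

View pics/t3.png

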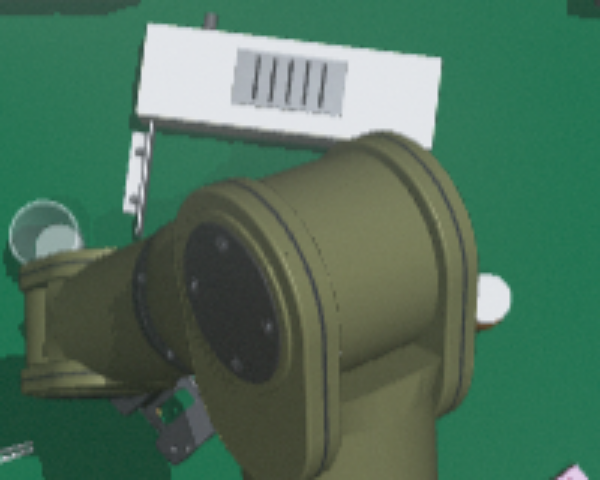

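The top view is mostly hidden by the arm. The scene camera shows the boat still at 48°, sliding in lengthwise. I continue the push.

Call:
carry_out(targets=[{"offset":[-9,0,0],"delta_rot":[0,0,0],"grip":-1},{"offset":[-18,0,0],"delta_rot":[0,0,0],"grip":-1},{"offset":[-27,0,0],"delta_rot":[0,0,0],"grip":-1},{"offset":[-36,0,0],"delta_rot":[0,0,0],"grip":-1},{"offset":[-45,0,0],"delta_rot":[0,0,0],"grip":-1}])

```text
t: 9.85
tcp_pos: [0.5073, 0.1447, 0.012]
tool_rot: [0.413, 0.911, 0.0, -0.003]
force: [-3.7, 3.4, 5.1]
gripper_width: 0.0005
grip_force: 3.0
```

Run:
```python
from h import *
st();im=boat('scene')
c=cv2.cvtColor(im['color'],cv2.COLOR_RGB2BGR)[180:320,180:400];cv2.imwrite('pics/s3.png',cv2.resize(c,None,fx=3.5,fy=3.5))
for n,p in dict(E=(-25,-86),wingR=(-105,-120)).items(): print(n,proj(im,[*(D+(p[0]*ex+p[1]*ey)/1000),.018]))
```

```text
t 9.85 tcp [-195.2   70.5] [0.5073 0.1447 0.012 ] F [-3.7  3.4  5.1] w 0.0005049486881028376
E (np.float64(245.5405779674831), np.float64(228.48548174687005))
wingR (np.float64(264.950873046276), np.float64(209.393298987936))
```

View pics/s3.png

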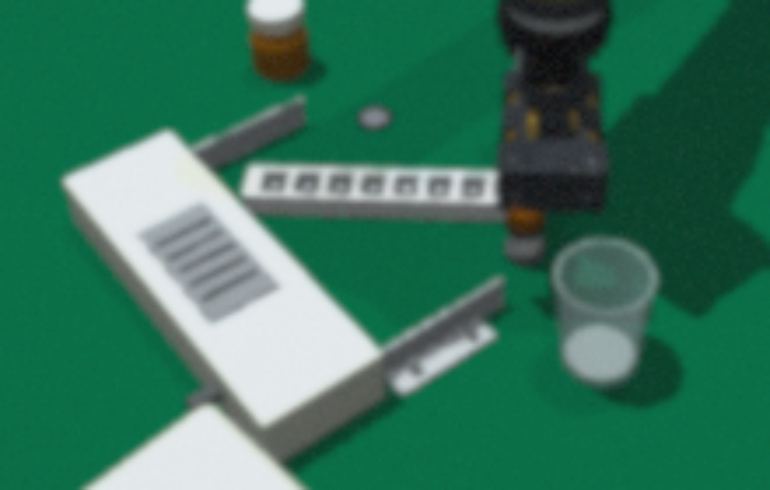

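The scene view shows the boat's right end inside the bay at crop (245,180), the post behind its left end at (525,235), and the right wing clear. The boat has to lie a little further right before it swings past the post, so I nudge its middle from the front.

Call:
carry_out(targets=[{"offset":[5,0,-30],"delta_rot":[0,0,0],"grip":-1},{"offset":[5,0,-62],"delta_rot":[0,0,0],"grip":-1},{"offset":[-50,22,-62],"delta_rot":[0,0,0],"grip":-1},{"offset":[-105,43,-62],"delta_rot":[0,0,0],"grip":-1},{"offset":[-114,43,-62],"delta_rot":[0,0,0],"grip":-1}])

```text
t: 10.52
tcp_pos: [0.6191, 0.0796, 0.0723]
tool_rot: [0.418, 0.908, -0.002, 0.0]
force: [-0.8, -0.5, -1.2]
gripper_width: 0.0003
grip_force: 0.0
```

Run:
```python
from h import *
st();boat('wrist');boat('top');print(face(-82,25,12,47.6))
```

```text
t 10.525 tcp [-76.   20.1] [0.6191 0.0796 0.0723] F [-0.8 -0.5 -1.2] w 0.0003041437610193168
wrist c [-129.8   12.9] size [ 33.6 147.9] theta 48.8 [[-197.0, 49.0], [-85.0, -48.0], [-63.0, -23.0], [-174.0, 74.0]]
top c [-147.1   29.9] size [38.5 99.8] theta 53.5 [[-199.0, 44.0], [-118.0, -15.0], [-95.0, 16.0], [-176.0, 75.0]]
(array([ 2.9,  0.5, 60.3]), array([-0.3, -0.1,  0.6]))
```

Call:
carry_out(targets=[{"offset":[2,2,30],"delta_rot":[0,0,0],"grip":-1},{"offset":[2,2,60],"delta_rot":[0,0,0],"grip":-1},{"offset":[2,2,60],"delta_rot":[0,0,0],"grip":-1},{"offset":[2,-6,60],"delta_rot":[0,0,0],"grip":-1},{"offset":[2,-14,60],"delta_rot":[0,0,0],"grip":-1}])

```text
t: 11.25
tcp_pos: [0.6034, 0.0784, 0.0146]
tool_rot: [0.414, 0.91, 0.0, -0.001]
force: [1.7, 2.1, 0.4]
gripper_width: 0.0008
grip_force: 0.4
```

Call:
carry_out(targets=[{"offset":[0,-5,0],"delta_rot":[0,0,0],"grip":-1},{"offset":[0,-9,0],"delta_rot":[0,0,0],"grip":-1},{"offset":[0,-9,0],"delta_rot":[0,0,0],"grip":-1}])

```text
t: 11.62
tcp_pos: [0.5976, 0.073, 0.0143]
tool_rot: [0.414, 0.91, 0.001, -0.001]
force: [2.2, 1.5, 6.1]
gripper_width: 0.0005
grip_force: 3.3
```

Run:
```python
from h import *
st();boat('wrist');boat('top');boat('scene')
```

```text
t 11.625 tcp [-96.5  10.8] [0.5976 0.073  0.0143] F [2.2 1.5 6.1] w 0.0004882647000677326
wrist c [-151.5   20.5] size [ 34.2 105.2] theta 48.6 [[-202.0, 42.0], [-123.0, -27.0], [-101.0, -1.0], [-180.0, 68.0]]
top c [-157.9   25.9] size [34.8 85.9] theta 47.9 [[-201.0, 42.0], [-138.0, -16.0], [-114.0, 10.0], [-178.0, 68.0]]
scene c [-160.1   35.4] size [38.9 74.3] theta 43.2 [[-200.0, 49.0], [-149.0, -5.0], [-120.0, 22.0], [-171.0, 76.0]]
```

Call:
carry_out(targets=[{"offset":[0,-5,0],"delta_rot":[0,0,0],"grip":-1},{"offset":[0,-5,0],"delta_rot":[0,0,0],"grip":-1},{"offset":[0,2,-30],"delta_rot":[0,0,0],"grip":-1},{"offset":[0,2,-58],"delta_rot":[0,0,0],"grip":-1},{"offset":[55,-14,-58],"delta_rot":[0,0,0],"grip":-1}])

```text
t: 12.4
tcp_pos: [0.5532, 0.1016, 0.0722]
tool_rot: [0.418, 0.908, -0.0, 0.001]
force: [-0.2, 1.4, -1.2]
gripper_width: 0.0004
grip_force: 0.0
```

Call:
carry_out(targets=[{"offset":[55,-15,0],"delta_rot":[0,0,0],"grip":-1},{"offset":[65,-15,0],"delta_rot":[0,0,0],"grip":-1},{"offset":[65,-15,0],"delta_rot":[0,0,0],"grip":-1}])

```text
t: 12.78
tcp_pos: [0.4958, 0.143, 0.0714]
tool_rot: [0.414, 0.91, -0.002, -0.002]
force: [0.2, -0.8, -0.3]
gripper_width: 0.0002
grip_force: 0.0
```

Run:
```python
from h import *
st();boat('wrist');boat('top');boat('scene');print(face(-209,64,12,48))
```

```text
t 12.775 tcp [-206.4   67.3] [0.4958 0.143  0.0714] F [ 0.2 -0.8 -0.3] w 0.0001766540335713268
wrist c [-84.7 129.1] size [71.8 21.2] theta 90.0 [[-121.0, 140.0], [-121.0, 119.0], [-49.0, 118.0], [-49.0, 140.0]]
scene c [-112.1  -11.9] size [ 40.9 212.1] theta 49.0 [[-206.0, 42.0], [-45.0, -97.0], [-19.0, -66.0], [-179.0, 73.0]]
(array([ 1.4, -4.4, 59.2]), array([-0.2, -0.1,  0.2]))
```

Call:
carry_out(targets=[{"offset":[1,-4,30],"delta_rot":[0,0,0],"grip":-1},{"offset":[1,-4,59],"delta_rot":[0,0,0],"grip":-1},{"offset":[1,-4,59],"delta_rot":[0,0,0],"grip":-1},{"offset":[-7,-4,59],"delta_rot":[0,0,0],"grip":-1}])

```text
t: 13.42
tcp_pos: [0.498, 0.1359, 0.0132]
tool_rot: [0.414, 0.91, -0.0, -0.002]
force: [0.2, 0.8, 0.3]
gripper_width: 0.0004
grip_force: 0.0
```

Call:
carry_out(targets=[{"offset":[-8,0,0],"delta_rot":[0,0,0],"grip":-1},{"offset":[-16,0,0],"delta_rot":[0,0,0],"grip":-1},{"offset":[-24,0,0],"delta_rot":[0,0,0],"grip":-1},{"offset":[-24,0,0],"delta_rot":[0,0,0],"grip":-1}])

```text
t: 13.92
tcp_pos: [0.514, 0.1174, 0.0129]
tool_rot: [0.414, 0.91, -0.0, -0.001]
force: [0.6, 2.1, 0.7]
gripper_width: 0.0004
grip_force: 0.8
```

Run:
```python
from h import *
st();im=boat('scene')
c=cv2.cvtColor(im['color'],cv2.COLOR_RGB2BGR)[180:320,180:400];cv2.imwrite('pics/s4.png',cv2.resize(c,None,fx=3.5,fy=3.5))
```

```text
t 13.925 tcp [-185.2   44.3] [0.514  0.1174 0.0129] F [0.6 2.1 0.7] w 0.00039519019661329543
```

View pics/s4.png

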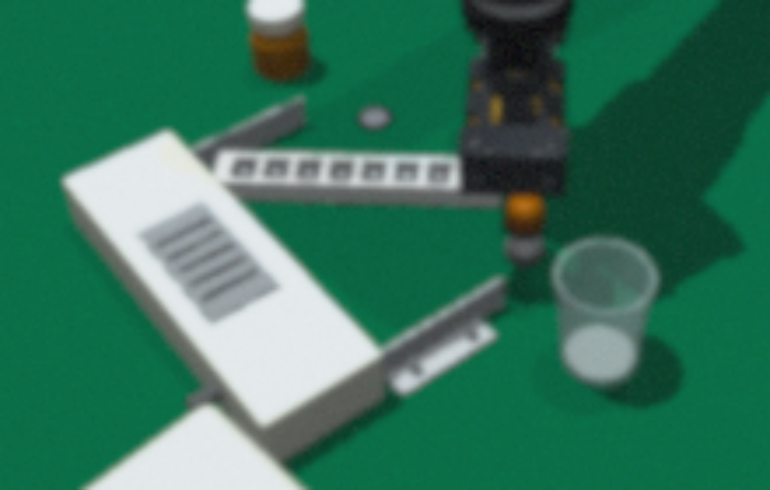

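The scene view shows the boat's right end close to the right wing at crop (215,165), and the post at (525,225) just clear of its left end. I now go behind the left end for the swing.

Call:
carry_out(targets=[{"offset":[8,0,0],"delta_rot":[0,0,0],"grip":-1},{"offset":[9,-22,0],"delta_rot":[0,0,0],"grip":-1},{"offset":[9,-44,0],"delta_rot":[0,0,0],"grip":-1},{"offset":[-15,-44,0],"delta_rot":[0,0,0],"grip":-1},{"offset":[-38,-43,0],"delta_rot":[0,0,0],"grip":-1}])

```text
t: 14.6
tcp_pos: [0.5055, 0.0598, 0.0125]
tool_rot: [0.413, 0.911, -0.002, -0.002]
force: [0.5, 0.5, 0.2]
gripper_width: 0.0005
grip_force: 0.0
```

Run:
```python
from h import *
st();boat('wrist');boat('top');boat('scene')
for p in[(-179,-2.5,48),(-171,10,42),(-163,22,36),(-153,32,30)]: print(*face(p[0],p[1],12,p[2]))
```

```text
t 14.6 tcp [-186.3  -13.9] [0.5055 0.0598 0.0125] F [0.5 0.5 0.2] w 0.0004640431511160964
wrist c [-81.7 120.9] size [64.9 20.8] theta -89.3 [[-114.0, 131.0], [-114.0, 110.0], [-49.0, 111.0], [-49.0, 132.0]]
top c [-54.1 -69.4] size [37.3 99.3] theta 42.9 [[-102.0, -46.0], [-34.0, -118.0], [-7.0, -93.0], [-74.0, -20.0]]
[ 2.7 13.1  0.3] [-0.2 -0.1  0.2]
[ 5.  27.8  0.3] [-0.2 -0.1  6.2]
[ 7.  42.1  0.2] [-0.2 -0.1 12.2]
[ 6.2 56.2  0.2] [-0.2 -0.1 18.2]
```

Call:
carry_out(targets=[{"offset":[3,13,0],"delta_rot":[0,0,0],"grip":-1},{"offset":[4,20,0],"delta_rot":[0,0,3],"grip":-1},{"offset":[5,28,0],"delta_rot":[0,0,6],"grip":-1},{"offset":[6,35,0],"delta_rot":[0,0,9],"grip":-1},{"offset":[7,42,0],"delta_rot":[0,0,12],"grip":-1}])

```text
t: 15.38
tcp_pos: [0.5329, 0.0938, 0.0125]
tool_rot: [0.508, 0.861, -0.001, -0.002]
force: [-2.3, -2.3, 2.9]
gripper_width: 0.0005
grip_force: 1.6
```

Run:
```python
from h import *
st();boat('wrist');boat('top');im=boat('scene')
c=cv2.cvtColor(im['color'],cv2.COLOR_RGB2BGR)[180:320,180:400];cv2.imwrite('pics/s5.png',cv2.resize(c,None,fx=3.5,fy=3.5))
for p in[(-153,32,30),(-142,42,24),(-130,50,18),(-117,57,12),(-104,62,6),(-90,67,0)]: print(*face(p[0],p[1],12,p[2]))
```

```text
t 15.375 tcp [-163.4   23.2] [0.5329 0.0938 0.0125] F [-2.3 -2.3  2.9] w 0.0005446007631796155
wrist c [-60.6 125.6] size [ 21.  117.2] theta 89.3 [[-119.0, 116.0], [-2.0, 114.0], [-2.0, 135.0], [-119.0, 137.0]]
[ 0.7 12.4  0.6] [-0.1 -0.1  6.4]
[ 2.2 27.2  0.6] [-0.1 -0.1 12.4]
[ 1.6 41.6  0.5] [-0.1 -0.1 18.4]
[-0.5 56.2  0.5] [-0.1 -0.1 24.4]
[-4.2 69.6  0.5] [-0.1 -0.1 30.4]
[-8.5 83.9  0.5] [-0.1 -0.1 36.4]
```

View pics/s5.png

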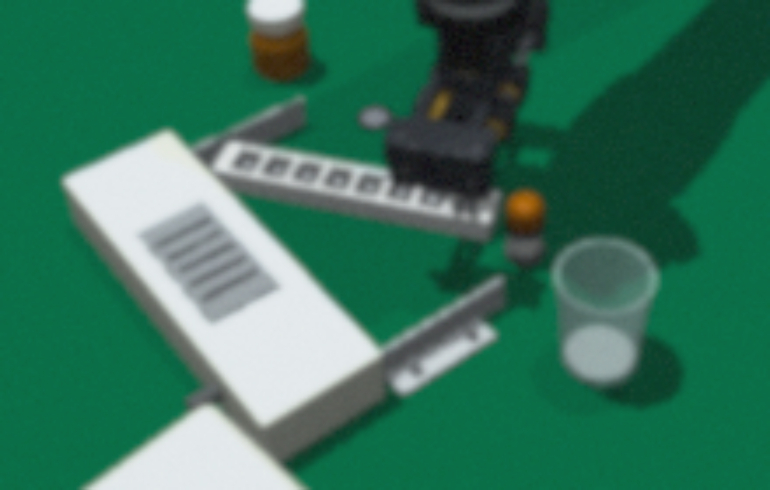

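Run:
```python
from h import *
im=env.get_image('scene')
for u,v in[(497,192),(492,220),(222,142),(214,168)]: print(dk(ray(im,180+u/3.5,180+v/3.5,.018)))
```

```text
[-161.4   55.2]
[-140.8   74.8]
[ -36.3 -116.4]
[-17.2 -94.7]
```

The scene view shows the swing at about 36°. The boat's front-left corner is 4 to 6 mm clear of the post at crop (525,240), and its right end at (217,155) lies inside the wing.

Call:
carry_out(targets=[{"offset":[0,7,0],"delta_rot":[0,0,3],"grip":-1},{"offset":[0,14,0],"delta_rot":[0,0,6],"grip":-1},{"offset":[0,21,0],"delta_rot":[0,0,9],"grip":-1},{"offset":[0,28,0],"delta_rot":[0,0,12],"grip":-1},{"offset":[0,34,0],"delta_rot":[0,0,15],"grip":-1}])

```text
t: 16.2
tcp_pos: [0.563, 0.1104, 0.0124]
tool_rot: [0.616, 0.787, -0.001, -0.002]
force: [-1.3, -0.3, 0.5]
gripper_width: 0.0002
grip_force: 0.8
```

Run:
```python
from h import *
st();boat('wrist');boat('top');im=boat('scene')
c=cv2.cvtColor(im['color'],cv2.COLOR_RGB2BGR)[180:320,180:400];cv2.imwrite('pics/s6.png',cv2.resize(c,None,fx=3.5,fy=3.5))
for p in[(-130,47,18),(-117,54,12),(-104,59,6),(-90,62,0)]: print(*face(p[0],p[1],12,p[2]))
```

```text
t 16.2 tcp [-135.7   43.5] [0.563  0.1104 0.0124] F [-1.3 -0.3  0.5] w 0.00023226498340936098
[1.4 6.1 0.5] [-0.1 -0.1  3.4]
[ 3.2 20.8  0.5] [-0.1 -0.   9.4]
[ 3.1 34.7  0.4] [-0.1 -0.  15.4]
[ 0.8 48.8  0.4] [-0.1 -0.  21.4]
```

View pics/s6.png

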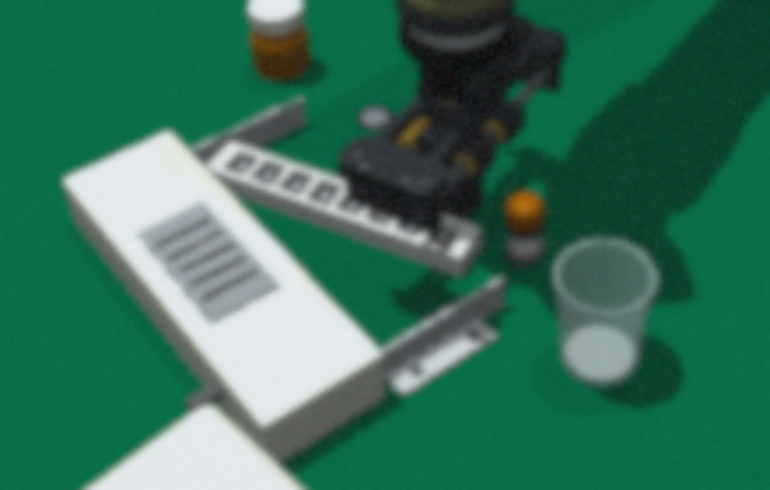

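The scene view shows the boat at about 22° with its left end past the post and aimed inside the left wing. I have now viewed 11 pictures, one over the limit of 10, so from here I go by numbers only.

Run:
```python
from h import *
im=env.get_image('scene')
for u,v in[(482,230),(464,262),(222,142),(212,170)]: print(dk(ray(im,180+u/3.5,180+v/3.5,.018)))
```

```text
[-129.3   78. ]
[-101.    93.9]
[ -36.3 -116.4]
[-15.  -93.7]
```

Call:
carry_out(targets=[{"offset":[1,8,0],"delta_rot":[0,0,4],"grip":-1},{"offset":[2,16,0],"delta_rot":[0,0,8],"grip":-1},{"offset":[2,24,0],"delta_rot":[0,0,12],"grip":-1},{"offset":[2,32,0],"delta_rot":[0,0,15],"grip":-1},{"offset":[2,32,0],"delta_rot":[0,0,15],"grip":-1}])

```text
t: 17.02
tcp_pos: [0.5938, 0.1199, 0.0123]
tool_rot: [0.713, 0.701, -0.001, -0.001]
force: [0.1, 0.3, -0.1]
gripper_width: 0.0004
grip_force: 0.0
```

Call:
carry_out(targets=[{"offset":[0,-8,0],"delta_rot":[0,0,3],"grip":-1},{"offset":[0,-20,-50],"delta_rot":[0,0,6],"grip":-1},{"offset":[0,-80,-90],"delta_rot":[0,0,6],"grip":-1},{"offset":[0,-140,-90],"delta_rot":[0,0,6],"grip":-1}])

```text
t: 17.52
tcp_pos: [0.4601, 0.1226, 0.1044]
tool_rot: [0.749, 0.663, 0.002, -0.001]
force: [-0.0, -0.0, -0.1]
gripper_width: 0.0008
grip_force: 0.0
```

Run:
```python
from h import *
st();boat('wrist');boat('top');im=boat('scene')
```

```text
t 17.525 tcp [-239.2   42.6] [0.4601 0.1226 0.1044] F [-0.  -0.  -0.1] w 0.0008213562646971922
wrist c [ -47.  -102.8] size [64.8 37.3] theta -0.0 [[-79.0, -84.0], [-79.0, -121.0], [-15.0, -121.0], [-15.0, -84.0]]
wrist c [-67.3  16.5] size [ 42.5 153.9] theta 14.9 [[-108.0, 85.0], [-68.0, -63.0], [-27.0, -52.0], [-67.0, 96.0]]
```

```bash
cat >> h.py <<'E'
def bay(n='top',z=.018,thr=120):
    im=env.get_image(n);h=cv2.cvtColor(im['color'],cv2.COLOR_RGB2HSV)
    poly=np.array([proj(im,[*(D+(x*ex+y*ey)/1000),z]) for x,y in[(-170,-118),(-2,-118),(-2,118),(-170,118)]],np.int32)
    g=np.zeros(h.shape[:2],np.uint8);cv2.fillPoly(g,[poly],1)
    m=((h[...,1]<60)&(h[...,2]>thr)).astype(np.uint8)*g
    m=cv2.morphologyEx(m,cv2.MORPH_OPEN,np.ones((3,3)))
    cs,_=cv2.findContours(m,cv2.RETR_EXTERNAL,cv2.CHAIN_APPROX_NONE)
    k=max(cs,key=cv2.contourArea)
    w=np.array([dk(ray(im,*p,z)) for p in k[:,0,:]+0.],np.float32);r=cv2.minAreaRect(w);b=cv2.boxPoints(r)
    i=0 if np.linalg.norm(b[1]-b[0])>np.linalg.norm(b[2]-b[1]) else 1
    d=b[i+1]-b[i]; d=d*np.sign(d[1])
    print(n,'c',np.round(r[0],1),'size',np.round(r[1],1),'theta',round(float(np.degrees(np.arctan2(-d[0],d[1]))),1),b.round(0).tolist())
    return im
E
python3 - <<'E'
from h import *
bay('top');bay('top',thr=150);bay('scene')
E
```

```text
top c [-54.  -15.4] size [ 33.7 210.9] theta 14.9 [[-97.0, 82.0], [-43.0, -122.0], [-10.0, -113.0], [-65.0, 91.0]]
top c [-53.7 -15.5] size [ 33.2 210.5] theta 14.9 [[-97.0, 82.0], [-43.0, -121.0], [-10.0, -113.0], [-65.0, 90.0]]
scene c [-48.8  -1.8] size [239.4  95.8] theta -0.3 [[-97.0, -121.0], [-1.0, -122.0], [-0.0, 118.0], [-96.0, 118.0]]
```

Call:
carry_out(targets=[{"offset":[5,60,0],"delta_rot":[0,0,0],"grip":-1},{"offset":[10,122,20],"delta_rot":[0,0,0],"grip":-1},{"offset":[10,123,60],"delta_rot":[0,0,0],"grip":-1},{"offset":[10,123,92],"delta_rot":[0,0,0],"grip":-1},{"offset":[10,123,92],"delta_rot":[0,0,0],"grip":-1}])

```text
t: 18.45
tcp_pos: [0.5817, 0.116, 0.0073]
tool_rot: [0.749, 0.663, -0.003, -0.002]
force: [-0.1, -0.2, 0.2]
gripper_width: 0.0004
grip_force: 0.0
```

Call:
carry_out(targets=[{"offset":[0,8,0],"delta_rot":[0,0,0],"grip":-1},{"offset":[0,16,0],"delta_rot":[0,0,0],"grip":-1},{"offset":[0,24,0],"delta_rot":[0,0,0],"grip":-1},{"offset":[0,32,0],"delta_rot":[0,0,0],"grip":-1},{"offset":[0,40,0],"delta_rot":[0,0,0],"grip":-1}])

```text
t: 19.08
tcp_pos: [0.6223, 0.1127, 0.01]
tool_rot: [0.748, 0.663, -0.001, -0.002]
force: [-2.0, 1.5, 0.1]
gripper_width: 0.0005
grip_force: 1.0
```

Run:
```python
from h import *
st();bay('top');bay('wrist')
```

```text
t 19.075 tcp [-77.1  53.3] [0.6223 0.1127 0.01  ] F [-2.   1.5  0.1] w 0.0005328720624234606Traceback (most recent call last):
  File "<stdin>", line 2, in <module>
  File "h.py", line 45, in bay
    k=max(cs,key=cv2.contourArea)
ValueError: max() iterable argument is empty
```

Call:
carry_out(targets=[{"offset":[0,-10,0],"delta_rot":[0,0,0],"grip":-1},{"offset":[0,-60,-30],"delta_rot":[0,0,0],"grip":-1},{"offset":[0,-115,-55],"delta_rot":[0,0,0],"grip":-1},{"offset":[-5,-160,-90],"delta_rot":[0,0,0],"grip":-1}])

```text
t: 19.62
tcp_pos: [0.4596, 0.1264, 0.1009]
tool_rot: [0.748, 0.664, -0.002, -0.002]
force: [0.9, 1.3, -0.1]
gripper_width: -0.0002
grip_force: 0.0
```

Run:
```python
from h import *
st();bay('top');bay('wrist')
```

```text
t 19.625 tcp [-240.2   46.2] [0.4596 0.1264 0.1009] F [ 0.9  1.3 -0.1] w -0.000235453805670719
top c [-37.3 -14.3] size [ 34.4 206.9] theta 6.1 [[-65.0, 87.0], [-43.0, -119.0], [-9.0, -115.0], [-31.0, 90.0]]
wrist c [-46.8  22.8] size [ 46.  141.4] theta 6.5 [[-78.0, 90.0], [-62.0, -50.0], [-16.0, -45.0], [-32.0, 96.0]]
```

Call:
carry_out(targets=[{"offset":[5,60,10],"delta_rot":[0,0,0],"grip":-1},{"offset":[12,118,30],"delta_rot":[0,0,0],"grip":-1},{"offset":[14,150,70],"delta_rot":[0,0,0],"grip":-1},{"offset":[14,152,89],"delta_rot":[0,0,0],"grip":-1},{"offset":[14,152,89],"delta_rot":[0,0,0],"grip":-1}])

```text
t: 20.35
tcp_pos: [0.6125, 0.1218, 0.009]
tool_rot: [0.748, 0.663, -0.003, -0.002]
force: [-0.8, -0.2, 0.5]
gripper_width: 0.0008
grip_force: 0.0
```

Call:
carry_out(targets=[{"offset":[0,8,0],"delta_rot":[0,0,0],"grip":-1},{"offset":[0,16,0],"delta_rot":[0,0,0],"grip":-1},{"offset":[0,24,0],"delta_rot":[0,0,0],"grip":-1},{"offset":[0,32,0],"delta_rot":[0,0,0],"grip":-1},{"offset":[0,38,0],"delta_rot":[0,0,0],"grip":-1}])

```text
t: 20.98
tcp_pos: [0.6493, 0.1193, 0.0109]
tool_rot: [0.748, 0.663, -0.004, -0.004]
force: [-17.1, 3.2, 15.7]
gripper_width: 0.0006
grip_force: 10.0
```

```bash
python3 -c "
from h import *
st()"
```

```text
t 20.975 tcp [-51.2  63.3] [0.6493 0.1193 0.0109] F [-17.1   3.2  15.7] w 0.0005795160107633842
```

Call:
carry_out(targets=[{"offset":[0,-30,0],"delta_rot":[0,0,0],"grip":-1},{"offset":[-45,-36,0],"delta_rot":[0,0,0],"grip":-1},{"offset":[-95,-36,0],"delta_rot":[0,0,0],"grip":-1},{"offset":[-138,-36,0],"delta_rot":[0,0,0],"grip":-1},{"offset":[-138,-36,0],"delta_rot":[0,0,0],"grip":-1}])

```text
t: 21.6
tcp_pos: [0.6005, -0.0226, 0.0102]
tool_rot: [0.751, 0.66, -0.004, 0.001]
force: [0.4, 0.7, -0.3]
gripper_width: 0.0003
grip_force: 0.0
```

```bash
python3 -c "
from h import *
st();bay('top');bay('wrist');bay('scene')"
```

```text
t 21.6 tcp [-81.5 -83.6] [ 0.6005 -0.0226  0.0102] F [ 0.4  0.7 -0.3] w 0.0002725337001953424
top c [-21.8  29.7] size [120.4  34.5] theta -2.2 [[-41.0, -30.0], [-7.0, -31.0], [-2.0, 89.0], [-37.0, 91.0]]
wrist c [-24.9 -28.1] size [141.9  33. ] theta -2.4 [[-44.0, -98.0], [-11.0, -100.0], [-5.0, 42.0], [-38.0, 43.0]]
scene c [-19.1  -1.5] size [238.9  44.8] theta -3.0 [[-48.0, -120.0], [-3.0, -122.0], [9.0, 117.0], [-35.0, 119.0]]
```

Call:
carry_out(targets=[{"offset":[4,12,0],"delta_rot":[0,0,0],"grip":-1},{"offset":[4,19,0],"delta_rot":[0,0,0],"grip":-1},{"offset":[4,25,0],"delta_rot":[0,0,0],"grip":-1},{"offset":[4,30,0],"delta_rot":[0,0,0],"grip":-1},{"offset":[4,34,0],"delta_rot":[0,0,0],"grip":-1}])

```text
t: 22.38
tcp_pos: [0.6331, -0.0149, 0.0105]
tool_rot: [0.748, 0.663, -0.003, -0.002]
force: [-9.9, 1.2, 7.0]
gripper_width: 0.0004
grip_force: 6.6
```

Call:
carry_out(targets=[{"offset":[0,1,0],"delta_rot":[0,0,0],"grip":-1},{"offset":[0,-12,0],"delta_rot":[0,0,0],"grip":-1},{"offset":[60,-12,0],"delta_rot":[0,0,0],"grip":-1},{"offset":[70,-6,0],"delta_rot":[0,0,0],"grip":-1},{"offset":[70,0,0],"delta_rot":[0,0,0],"grip":-1}])

```text
t: 23.0
tcp_pos: [0.6426, 0.0571, 0.0108]
tool_rot: [0.748, 0.664, -0.001, -0.003]
force: [-11.8, 7.8, 10.4]
gripper_width: 0.0004
grip_force: 7.0
```

Call:
carry_out(targets=[{"offset":[0,2,0],"delta_rot":[0,0,0],"grip":-1},{"offset":[0,2,0],"delta_rot":[0,0,0],"grip":-1}])

```text
t: 23.25
tcp_pos: [0.6424, 0.057, 0.0107]
tool_rot: [0.748, 0.664, -0.001, -0.005]
force: [-7.4, 6.4, 5.4]
gripper_width: 0.0004
grip_force: 4.3
```

Call:
carry_out(targets=[{"offset":[0,-15,0],"delta_rot":[0,0,0],"grip":-1},{"offset":[0,-60,-30],"delta_rot":[0,0,0],"grip":-1},{"offset":[0,-120,-60],"delta_rot":[0,0,0],"grip":-1},{"offset":[0,-180,-90],"delta_rot":[0,0,0],"grip":-1},{"offset":[0,-185,-90],"delta_rot":[0,0,0],"grip":-1}])

```text
t: 23.88
tcp_pos: [0.4595, 0.0748, 0.1028]
tool_rot: [0.748, 0.663, -0.002, -0.001]
force: [1.4, 0.7, 0.5]
gripper_width: 0.0005
grip_force: 0.0
```

Run:
```python
from h import *
st();im=bay('top');bay('wrist')
h=cv2.cvtColor(im['color'],cv2.COLOR_RGB2HSV)
# gap check: grey profile across stop line near each end, dock x from -40 to +10 (z=.018)
for y in(-95,-40,40,75):
    print(y,[int(h[int(round(v)),int(round(u)),1])for u,v in(proj(im,[*(D+(x*ex+y*ey)/1000),.018]) for x in range(-44,13,3))])
```

```text
t 23.875 tcp [-233.7   -5. ] [0.4595 0.0748 0.1028] F [1.4 0.7 0.5] w 0.00047380056310059916
top c [-19.  -14.4] size [ 35.2 207.5] theta 0.5 [[-38.0, 89.0], [-36.0, -118.0], [-1.0, -118.0], [-2.0, 90.0]]
wrist c [-26.1  -3.3] size [ 47.4 188. ] theta 0.0 [[-50.0, 91.0], [-50.0, -97.0], [-2.0, -97.0], [-2.0, 91.0]]
-95 [136, 112, 19, 12, 8, 12, 15, 22, 19, 15, 17, 11, 12, 10, 6, 11, 7, 8, 9]
-40 [143, 129, 55, 12, 9, 7, 8, 8, 8, 8, 7, 8, 7, 6, 6, 18, 10, 7, 8]
40 [133, 78, 17, 12, 7, 13, 16, 20, 19, 18, 18, 9, 10, 10, 16, 6, 2, 8, 8]
75 [139, 125, 61, 11, 8, 8, 11, 9, 6, 10, 12, 13, 10, 3, 6, 16, 14, 7, 8]
```

Call:
carry_out(targets=[{"offset":[30,50,0],"delta_rot":[0,0,0],"grip":-1},{"offset":[60,100,20],"delta_rot":[0,0,0],"grip":-1},{"offset":[65,150,55],"delta_rot":[0,0,0],"grip":-1},{"offset":[65,164,91],"delta_rot":[0,0,0],"grip":-1},{"offset":[65,164,91],"delta_rot":[0,0,0],"grip":-1}])

```text
t: 24.6
tcp_pos: [0.6322, 0.1181, 0.0055]
tool_rot: [0.75, 0.662, -0.004, -0.002]
force: [-0.3, -0.0, 0.5]
gripper_width: 0.0007
grip_force: 0.0
```

Call:
carry_out(targets=[{"offset":[0,8,0],"delta_rot":[0,0,0],"grip":-1},{"offset":[0,14,0],"delta_rot":[0,0,0],"grip":-1},{"offset":[0,18,0],"delta_rot":[0,0,0],"grip":-1},{"offset":[0,21,0],"delta_rot":[0,0,0],"grip":-1},{"offset":[0,21,0],"delta_rot":[0,0,0],"grip":-1}])

```text
t: 25.22
tcp_pos: [0.6502, 0.1193, 0.0107]
tool_rot: [0.748, 0.664, -0.003, -0.003]
force: [-7.0, 0.4, 8.2]
gripper_width: 0.0003
grip_force: 4.0
```

```bash
python3 -c "
from h import *
st()"
```

```text
t 25.225 tcp [-50.2  63.5] [0.6502 0.1193 0.0107] F [-7.   0.4  8.2] w 0.0003195541434505389
```

Call:
carry_out(targets=[{"offset":[0,-15,0],"delta_rot":[0,0,0],"grip":-1},{"offset":[-10,-60,-30],"delta_rot":[0,0,0],"grip":-1},{"offset":[-30,-115,-60],"delta_rot":[0,0,0],"grip":-1},{"offset":[-65,-165,-90],"delta_rot":[0,0,0],"grip":-1},{"offset":[-65,-180,-100],"delta_rot":[0,0,0],"grip":-1}])

```text
t: 25.85
tcp_pos: [0.464, 0.0734, 0.112]
tool_rot: [0.749, 0.663, -0.002, -0.0]
force: [1.2, 0.7, 0.4]
gripper_width: 0.0006
grip_force: 0.0
```

Run:
```python
from h import *
st();im=bay('top')
a=cv2.imread('pics/top0.png');b=cv2.cvtColor(im['color'],cv2.COLOR_RGB2BGR)
d=(cv2.absdiff(a,b).max(2)>70).astype(np.uint8);d=cv2.morphologyEx(d,cv2.MORPH_OPEN,np.ones((3,3)))
for s in cv2.connectedComponentsWithStats(d)[2][1:]: print(s.tolist())
```

```text
t 25.85 tcp [-229.1   -5.8] [0.464  0.0734 0.112 ] F [1.2 0.7 0.4] w 0.0006287880853892591
top c [-19.1 -14.4] size [ 34.9 207.5] theta 0.2 [[-37.0, 89.0], [-36.0, -118.0], [-1.0, -118.0], [-2.0, 89.0]]
[281, 103, 76, 20, 727]
[305, 110, 3, 3, 9]
[322, 112, 3, 3, 9]
[310, 148, 7, 4, 23]
[374, 159, 13, 9, 74]
[337, 161, 7, 7, 42]
[379, 179, 85, 68, 2968]
[266, 182, 78, 16, 826]
[273, 187, 3, 3, 9]
[308, 189, 3, 3, 9]
[373, 205, 19, 31, 234]
[460, 215, 5, 14, 55]
[352, 237, 43, 34, 509]
[392, 238, 11, 17, 94]
[582, 300, 20, 39, 319]
[620, 305, 20, 25, 346]
[616, 312, 5, 9, 29]
[339, 321, 7, 13, 60]
[619, 323, 4, 4, 14]
[300, 395, 7, 4, 25]
```

```bash
python3 -c "
from bench import env
print(env.sign_off())"
```

```text
the job is handed in; nothing more can be done
None
```

The boat is docked: its long side lies flush against the reader's stop face, square to about 0.2° and between the wings, with the fingers clear. I handed the job in at about 26 s and saw no bystander move, though the arm partly hid the jar and clamp in the last picture. I viewed 11 pictures, one over the limit of 10.

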